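# Crack the release valve and lower the lift table level

## Robot

A 6-joint arm with a two-finger parallel gripper is mounted at the origin on the work surface; the furniture and walls round the work are solid. World frame = base frame: x ahead of the robot, y to its left, z up, the work surface at z = 0. Lengths are in m, angles in rad, forces in N, time in s.
With the tool pointing down it reaches from about 0.3 to 0.775 m from the base axis. Payload 14.6 kg.
Tool frame: the origin (TCP) lies at the very end of the fingers, on their centre line; the grasp point (between the pads) lies 19 mm behind it; z points along the fingers, y is the line along which they close (so a half turn about z gives the same grasp; the last joint's range is limited). The gripper opens to 85 mm and grips with 20 to 120 N. Pads are 22 mm wide; open, the fingers measure 114 mm over their backs; the gripper's body (76 mm by 85 mm) begins 54 mm behind the grasp point. The pads swing forward as they close: fully open they stand 13 mm farther back than shut.
Start: joints at [1.091, 0.3, 1.521, -0, 1.321, -0.067], TCP at [0.221, 0.504, 0.231] pointing down, gripper open.
Joint ranges: [-3.03, 3.03], [-0.79, 2.21], [0.23, 2.52], [-1.04, 4.18], [0, 3.07], [-2.55, 2.55]. Speed limits (rad/s): [2.22, 2.22, 2.57, 3.14, 3.14, 3.14].

## Interface

Orientations are given as a unit quaternion [x, y, z, w].
In Python, from bench import * gives the robot as it stands. The module is installed in compiled form; this text tells all that it offers.
- The arm moves only by the shell command python3 -m jog 'ROWS'. ROWS is JSON, one flat list of numbers, 7 for each row, row after row: the shift along the tool's x, y, z in cm, then the turn, a rotation vector about the tool's x, y, z in rad, then the closure, from 0 (fully open) to 1 (shut). A call has 1 to 20 rows; each row shifts and turns the commanded pose from where the row before left it, along the tool's axes as they then stand; what a row does not reach is not made up. A row lasts 1/12 s, in which the tool goes at most 41.7 mm and 7.16 degrees, less where a joint would pass 70% of its speed; a pose out of reach is approached as far as the arm can. A call with a gripper value outside its range is refused whole. The fingers move at their own pace and stop on an object; the grip force is fixed at half the most. Time passes only in rows, so rows that do not move let the fingers close. It gives the time, the measured TCP pose, the force, the opening and the grip force at its end, in the units of the state.
- get_obs(): the state, without advancing time (a new reading comes with each control period).
- grab_frame(name): name is "scene" or "top" or "wrist"; returns a dict with "img" (384x512x3 uint8, red, green, blue), "z_map" (384x512 float32, m along the optical axis (not along the pixel's ray), 0 where there is no reading), "vertical_fov" (degrees; the focal length in pixels is half the picture's height over the tangent of half this angle, whatever the lens; pixels are square), "cx", "cy" (the principal point, pixels), "R" (3x3) and "t" (3): a world point X has camera coordinates R X + t. Camera axes: x right, y down, z forward; pixel columns grow to the right and rows downward; lengths in m; the calibration is good to about 2 mm. The wrist camera is an equidistant fisheye: a pixel r from the principal point sees the ray r / f radians off the axis. A picture is of the moment at which its call begins.
- finish_job(): hands the job in; it is judged then, once.
Trained networks look in a picture, given as the dict that the camera call returned (one of the last four; its "shot" number tells which), for a name from the list of things; names that differ only in an ending like _2 or _b are one class to them, and where a whole thing is asked for, a point or a joint stands for the part that bears it (a point fixed in the world has none). Each returns a list of dicts, best first, with "confidence" (0 to 1); they miss things now and then, are a little off and sometimes report something else, mostly with a low value. They report only what shows in the picture. A call takes as long as a camera call.
- search_frame(target, picture): "rect" ([left, top, width, height] in pixels, round what is visible of it).
The state is a dict: "time_s": time; "joint_positions": joint angles; "qvel": joint speeds; "joint_torque": joint torques, N m; "position": TCP position; "eef_rot": TCP orientation; "contact_force": force on the tool from outside, world axes, zero at the start; "ft_torque": the same for the moment, N m; "grip_width": finger opening in m; "finger_force": force on a finger pad.
Only numpy, scipy, OpenCV 4.12 (cv2) and the standard library are available. Lean on these libraries where they do the work, as an engineer would, in place of code of your own. Each camera call takes 0.05 s, during which the arm holds its last target. There are 200 camera calls.

## Task

Use the red-knobbed release lever to crack the bench lift's valve open just a fraction of a turn, so that the table with the carton on it comes down slowly and smoothly, never faster than about 3 cm a second. When the table top is level with the yellow stand behind it, shut the valve again, turning the lever until you feel it fully home on its seat but without forcing it, and let go; leave the carton untouched on the table and the loose things round about where they are.

Things in the scene. Friction and masses are not known exactly. Their poses are not given: they have to be found in the camera images.
- bench_lift: fixed bench lift: base plate 130 x 225 x 12 mm, blue column whose ram carries an aluminium table; 130 mm to its left (+y) and 30 mm nearer (-x) a blue valve block 52 x 50 mm, top 62 mm up. Origin on the bench top on the ram's axis; x points to the yellow stand, away from the robot, y to the valve, z up. The whole lift is turned up to 0.15 rad either way.
- valve_pivot (a point): point on the lever's vertical axis at the height of the knob's centre (109 mm). From above, turning anticlockwise opens the valve (knob goes to the robot's right), clockwise shuts it. The lever stays where left; it takes about 4 N at the knob to turn. It starts 0.05 to 0.24 rad off its seat, still holding; the seat's own angle differs from start to start and cannot be seen.
- valve_knob (a point): centre of the upright red knob on the end of the valve lever: cylinder 18 mm in diameter, from 88 to 130 mm above the bench, fixed to the lever 70 mm from the valve axis. Under it the lever is a flat bar 12 mm wide, 80 to 88 mm above the bench, running to the axis. It lies to the left of the axis and towards the robot, standing free (a clamp fixture with a red toggle lies ahead, nearer the robot).
- needle (a joint): lift of the valve needle off its seat, m: 0 home, about 2 mm per rad of lever; under 0.08 mm is home. Too small to be read well from this noisy value: find the seat by feel. The seat is a hard stop; the springy lever makes the force at the knob climb by about 5 N per mm there.
- lever_flex (a joint): bending of the springy lever about its axis, rad, 0 unloaded, minus when pushed clockwise (shut): 0.07 rad (5 mm at the knob) is about 25 N at the knob, and more is forcing it
- lift_table (a joint): how far the table has come down, m: 0 at the start (top 170 mm above the bench), at most 0.07; it cannot be raised. It starts to move when the lever is 0.45 to 0.85 rad off its seat, by the load; each further 0.1 rad gives about 15 mm/s more, each 0.1 rad back takes that away.
- table_top (a point): centre of the lift table's upper face (aluminium, 110 x 90 mm)
- stand_top (a point): centre of the upper face of the fixed yellow stand, 70 x 130 mm, 4 mm behind the lift table; its height differs from start to start, 113 to 137 mm above the bench
- screw_carton: cardboard carton 61 x 86 x 46 mm full of screws, standing loose on the lift table; origin at the centre of its underside; its weight is not known (0.5 to 1.05 kg)
- keys_center (a point): centre of a loose red folding hex key set, 30 x 95 x 26 mm, lying on the bench: a bystander
- pcb_center (a point): centre of a loose green circuit board, 45 x 70 x 17 mm, lying on the bench: a bystander

How it is judged:
On the way:
1. the valve is cracked open and the table has begun to come down (by more than 5 mm) (value of joint lift_table above 0.005 m and value of joint needle above 0.0004 m), for 0.1 s.
At the end, for the whole second after the job is handed in: the lift table's top is level with the stand's top within 6 mm and at rest, the valve is fully home on its seat (needle under 0.08 mm), the carton stands on the table within 25 mm of its middle (z of table_top in the frame of stand_top between -0.006 and 0.006 m and value of joint needle below 8e-05 m and velocity of joint lift_table below 0.002 m/s and distance between screw_carton and table_top below 0.025 m); the robot touches nothing.
It fails at once if the table comes down faster than 35 mm/s (velocity of joint lift_table above 0.035 m/s).
It fails at once if the valve is forced: its springy lever is bent more than 0.07 rad (about 25 N at the knob) (value of joint lever_flex below -0.07 rad or value of joint lever_flex above 0.07 rad).
It fails at once if the robot pushes on the carton (contact force between any of the arm, the fingers and screw_carton above 1 N).
It fails at once if the hex key set or the circuit board is pushed more than 30 mm (distance of any of keys_center, pcb_center from where it was at the start of the episode above 0.03 m).
It also fails if it takes over 58 s, if anything falls off the work surface, if the arm or the gripper's body presses on something with over 40 N, if the wrist force passes 120 N, or if a joint passes its speed limit or range.

## Working session

There is one attempt and no reset: what is moved stays moved. The work goes in short steps, Python scripts to look and compute and a shell command to move; the robot and the scene stay as the last step left them, time stands still between calls to the robot, and variables do not carry over. Pictures are saved under pics/ and viewed, at most 10 in all, crops included, and the job is handed in when it is done.

```bash
mkdir -p pics; cat > h.py <<'E'
from bench import *
import numpy as np, cv2
def pt(p,u,v,w=2):
    f=p["img"].shape[0]/2/np.tan(np.radians(p["vertical_fov"]/2))
    z=p["z_map"]; v=int(v);u=int(u)
    a=z[max(0,v-w):v+w+1,max(0,u-w):u+w+1]; a=a[a>0]; d=np.median(a)
    c=np.array([(u-p["cx"])*d/f,(v-p["cy"])*d/f,d])
    return p["R"].T@(c-p["t"])
def cloud(p):
    f=p["img"].shape[0]/2/np.tan(np.radians(p["vertical_fov"]/2))
    z=p["z_map"]; v,u=np.mgrid[:z.shape[0],:z.shape[1]]
    c=np.stack([(u-p["cx"])*z/f,(v-p["cy"])*z/f,z],-1)
    return (c-p["t"])@p["R"]
E
python3 - <<'E'
from h import *
ims=[]
for n in("scene","top"):
    p=grab_frame(n); ims.append(p["img"]); np.savez(n+".npz",**{k:v for k,v in p.items()})
    for t in("bench_lift","valve_knob","valve_pivot","table_top","stand_top","screw_carton","keys_center","pcb_center"):
        for r in search_frame(t,p)[:2]:
            b=r["rect"];print(n,t,np.round(b),round(r["confidence"],2),pt(p,b[0]+b[2]/2,b[1]+b[3]/2).round(3))
    cv2.imwrite(f"pics/{n}.png",cv2.cvtColor(cv2.resize(p["img"],(800,600)),cv2.COLOR_RGB2BGR))
o=get_obs();print(o)
E
```

```text
scene bench_lift [216. 159.  86.  70.] 0.83 [0.632 0.176 0.041]
scene bench_lift [257. 157.  43.  32.] 0.18 [0.614 0.108 0.171]
scene valve_knob [204. 170.  33.  15.] 0.7 [0.67  0.335 0.   ]
scene valve_pivot [216. 157.  86.  77.] 0.77 [0.631 0.172 0.04 ]
scene table_top [257. 158.  43.  30.] 0.91 [0.612 0.107 0.17 ]
scene stand_top [296. 155.  19.  17.] 0.7 [0.739 0.088 0.116]
scene screw_carton [258. 139.  40.  37.] 0.91 [0.62  0.113 0.213]
scene keys_center [264. 285.  34.  36.] 0.91 [ 0.377 -0.032  0.024]
scene pcb_center [273. 259.  27.  27.] 0.63 [ 0.466 -0.002  0.004]
top bench_lift [189. 123.  95.  98.] 0.59 [0.678 0.166 0.011]
top valve_knob [191. 192.  23.  36.] 0.78 [0.618 0.293 0.003]
top valve_pivot [194. 126.  88.  98.] 0.94 [0.668 0.168 0.012]
top table_top [227. 126.  53.  52.] 0.67 [0.625 0.133 0.215]
top stand_top [207. 107.  56.  58.] 0.94 [0.727 0.143 0.119]
top stand_top [225. 128.  56.  51.] 0.71 [0.62  0.135 0.215]
top screw_carton [227. 125.  49.  43.] 0.86 [0.638 0.132 0.215]
top screw_carton [313. 200.  20.  26.] 0.68 [0.473 0.006 0.006]
top keys_center [338
[... 185 characters left out ...]
 'joint_positions': array([ 1.09137031e+00,  2.99882869e-01,  1.52101568e+00,  2.00905188e-05,
        1.32071014e+00, -6.65944787e-02]), 'qvel': array([ 0.0011855 , -0.00063915,  0.00078845,  0.00058667, -0.0014635 ,
        0.00031646]), 'joint_torque': array([-5.75650556e-04, -5.43343842e+01, -3.61988497e+01, -1.08816366e-04,
        5.47213367e-04, -1.79954628e-05]), 'position': array([0.22064968, 0.50377951, 0.23128334]), 'eef_rot': array([ 2.04955511e-01,  9.78771290e-01, -5.09361898e-06, -1.15332938e-05]), 'contact_force': array([-0.62485769, -0.95256519, -0.03656014]), 'ft_torque': array([-0.03165901,  0.02346845, -0.01543347]), 'finger_force': 0.0, 'grip_width': 0.08560392421034729}
```

View pics/scene.png

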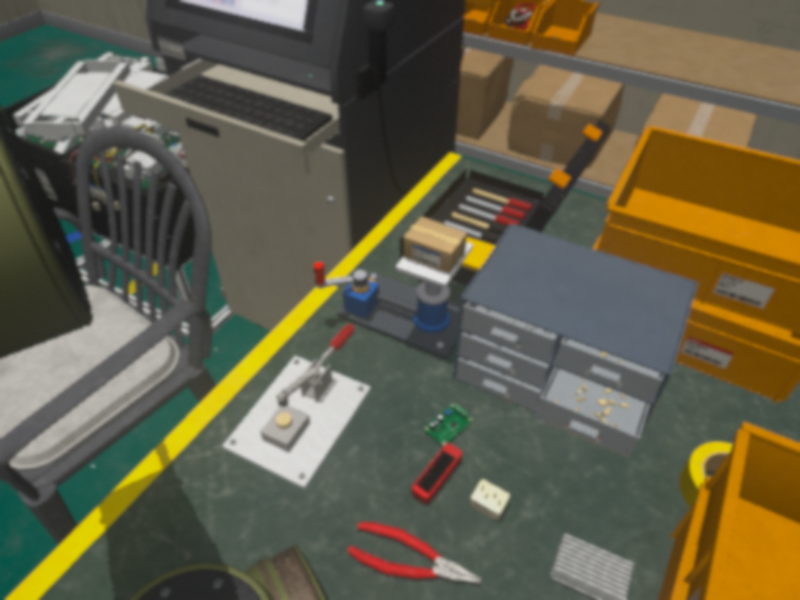

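View pics/top.png

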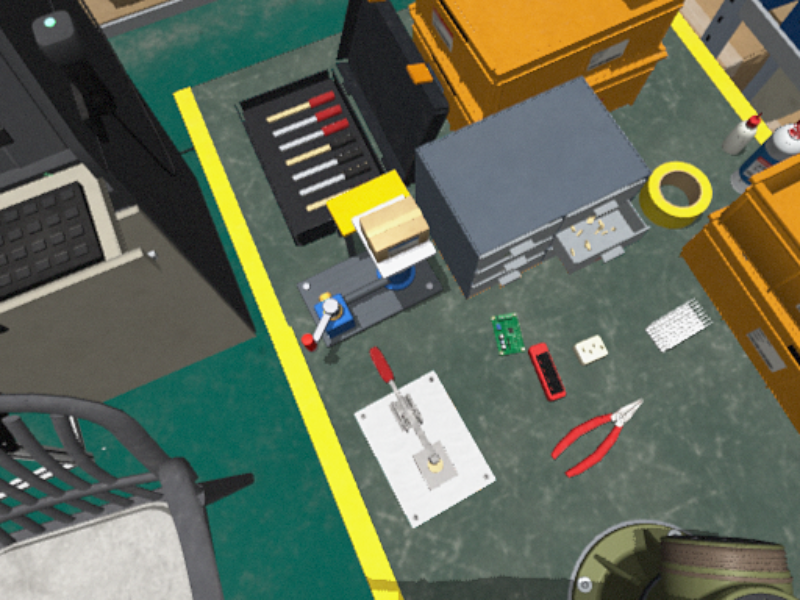

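The scene view (800 px) shows the knob at (319,272) and the valve block at (361,292). In the top view the knob is at (309,342), the lever hub at (331,308), the carton at (395,230) and the yellow stand at (370,200). Next I measure them.

```bash
python3 - <<'E'
from h import *
for n,kb in(("scene",(190,160,225,190)),("top",(188,205,215,230))):
    p=dict(np.load(n+".npz")); C=cloud(p); im=p["img"].astype(int); z=p["z_map"]
    r,g,b=im[...,0],im[...,1],im[...,2]
    v,u=np.mgrid[:384,:512]
    m=(r>110)&(g<90)&(b<90)&(u>kb[0])&(u<kb[2])&(v>kb[1])&(v<kb[3])&(C[...,2]>.07)&(C[...,2]<.15)&(z>0)
    q=C[m]; print(n,"knob",len(q),q.min(0).round(3),q.max(0).round(3),np.median(q,0).round(4))
    top=q[q[:,2]>.123]; print(" top",len(top),top.mean(0).round(4) if len(top) else'')
    m=(r>150)&(g>130)&(b<80)&(C[...,2]>.1)&(C[...,2]<.15)&(C[...,0]>.6)&(C[...,0]<.85)&(C[...,1]>0)&(C[...,1]<.3)
    q=C[m]; print(" stand",len(q),np.median(q,0).round(4),q.min(0).round(3),q.max(0).round(3))
    reg=(C[...,0]>.5)&(C[...,0]<.75)&(C[...,1]>0)&(C[...,1]<.35)
    for nm,lo,hi in(("table",.16,.18),("carton",.205,.225),("blocktop",.058,.066),("lever",.08,.094),("hub",.095,.125)):
        q=C[reg&(C[...,2]>lo)&(C[...,2]<hi)]
        if nm in("blocktop","lever","hub"): q=q[q[:,1]>.17]
        if len(q): 
            print(" ",nm,len(q),np.median(q,0).round(4),q.min(0).round(3),q.max(0).round(3),cv2.minAreaRect((q[:,:2]*1000).astype(np.float32)))
E
```

```text
scene knob 36 [0.555 0.294 0.091] [0.572 0.311 0.132] [0.561  0.3026 0.1279]
 top 29 [0.5623 0.3037 0.1281]
 stand 220 [0.7459 0.0873 0.116 ] [0.709 0.068 0.112] [0.778 0.123 0.119]
  table 578 [0.6058 0.0999 0.1688] [0.552 0.    0.16 ] [0.705 0.167 0.18 ] ((600.2894287109375, 97.32044982910156), (177.33724975585938, 125.151611328125), 29.671344757080078)
  carton 617 [0.6392 0.1222 0.2137] [0.613 0.081 0.205] [0.677 0.168 0.218] ((644.4592895507812, 124.03277587890625), (86.73200225830078, 64.25080108642578), 89.60974884033203)
  blocktop 163 [0.5948 0.237  0.061 ] [0.502 0.208 0.058] [0.638 0.277 0.066] ((567.1697998046875, 244.78048706054688), (139.5828399658203, 50.809600830078125), 10.620980262756348)
  lever 172 [0.5953 0.2681 0.0868] [0.555 0.239 0.08 ] [0.624 0.312 0.094] ((589.3920288085938, 277.7821044921875), (26.424819946289062, 92.03521728515625), 38.29011154174805)
  hub 56 [0.5582 0.2996 0.1095] [0.554 0.251 0.095] [0.61  0.313 0.124] ((581.6365356445312, 280.559814453125), (12.670820236206055, 77.60276794433594), 44.0501708984375)
top knob 41 [0.556 0.3   0.127] [0.57
[... 327 characters left out ...]
n 990 [0.6416 0.128  0.2147] [0.613 0.084 0.205] [0.675 0.17  0.219] ((644.1480102539062, 127.27420043945312), (62.36009216308594, 85.84759521484375), 2.057798147201538)
  blocktop 267 [0.5946 0.2402 0.0614] [0.5   0.178 0.058] [0.715 0.281 0.066] ((612.771240234375, 238.9943084716797), (89.00691223144531, 218.2482452392578), 80.76012420654297)
  lever 198 [0.597  0.2695 0.0883] [0.555 0.178 0.08 ] [0.71  0.315 0.094] ((628.5181274414062, 240.40321350097656), (26.799827575683594, 203.83999633789062), 49.83871841430664)
  hub 220 [0.7196 0.1852 0.1165] [0.555 0.17  0.095] [0.75  0.316 0.124] ((647.3526611328125, 234.24456787109375), (43.183815002441406, 237.34446716308594), 57.03927993774414)
```

```bash
python3 - <<'E'
from h import *
from scipy.spatial.transform import Rotation as Ro
for n in("scene","top"):
    p=dict(np.load(n+".npz")); C=cloud(p).reshape(-1,3); im=p["img"].reshape(-1,3).astype(int)
    sel=lambda x0,x1,y0,y1,z0,z1:(C[:,0]>x0)&(C[:,0]<x1)&(C[:,1]>y0)&(C[:,1]<y1)&(C[:,2]>z0)&(C[:,2]<z1)
    q=C[sel(.58,.66,.22,.283,.092,.13)]; print(n,"hub",len(q),q.mean(0).round(4),q.min(0).round(3),q.max(0).round(3))
    q=C[sel(.555,.65,.22,.33,.08,.0915)]; d=np.linalg.svd(q[:,:2]-q[:,:2].mean(0))[2][0]; print(" bar",len(q),q.mean(0).round(4),d.round(3))
    q=C[sel(.54,.72,.05,.2,.165,.174)]; print(" table",np.median(q,0).round(4),cv2.minAreaRect((q[:,:2]*1000).astype(np.float32)))
    m=(im[:,0]>150)&(im[:,1]>130)&(im[:,2]<80)&sel(.69,.85,.05,.21,.1,.14); q=C[m]; print(" stand",np.median(q,0).round(4),cv2.minAreaRect((q[:,:2]*1000).astype(np.float32)))
    for a in range(46,58,3):
        for b in range(20,36,3):
            q=C[sel(a/100,(a+3)/100,b/100,(b+3)/100,.03,.3)]
            if len(q): print(a,b,q[:,2].max().round(3),end="; ")
    print()
o=get_obs();print(Ro.from_quat(o["eef_rot"]).as_matrix().round(3))
E
```

```text
scene hub 34 [0.6095 0.2516 0.0933] [0.598 0.24  0.092] [0.621 0.264 0.096]
 bar 131 [0.5865 0.2743 0.0857] [-0.631  0.776]
 table [0.6085 0.1139 0.1687] ((647.7318115234375, 123.89546203613281), (110.49244689941406, 89.34999084472656), 2.514650821685791)
 stand [0.7459 0.0873 0.116 ] ((744.5391235351562, 94.26063537597656), (71.05892181396484, 52.311729431152344), 4.774636268615723)
46 20 0.07; 49 20 0.066; 52 20 0.061; 55 26 0.088; 55 29 0.132; 
top hub 58 [0.6107 0.2554 0.094 ] [0.599 0.243 0.092] [0.623 0.266 0.099]
 bar 144 [0.5882 0.2778 0.0873] [-0.663  0.748]
 table [0.6087 0.134  0.1695] ((647.7174682617188, 127.93911743164062), (111.04881286621094, 89.792724609375), 3.2215795516967773)
 stand [0.7503 0.1369 0.117 ] ((741.3628540039062, 129.54232788085938), (69.68170166015625, 129.98861694335938), 3.168900489807129)
46 20 0.069; 49 20 0.068; 52 20 0.061; 55 26 0.088; 55 29 0.134; 
[[-0.916  0.401 -0.   ]
 [ 0.401  0.916 -0.   ]
 [ 0.    -0.    -1.   ]]
```

```bash
python3 -m jog '[-3.56,-0.4,0,0,0,0,0,-3.56,-0.4,0,0,0,0,0,-3.56,-0.4,0,0,0,0,0,-3.56,-0.4,0,0,0,0,0,-3.56,-0.4,0,0,0,0,0,-3.56,-0.4,0,0,0,0,0,-3.56,-0.4,0,0,0,0,0,-3.56,-0.4,0,0,0,0,0,-3.56,-0.4,0,0,0,0,0,-3.56,-0.4,0,0,0,0,0,-3.6,-0.4,0,0,0,0,0,0,0,0,0,0,0.1025,0,0,0,0,0,0,0.1025,0,0,0,0,0,0,0.1025,0,0,0,0,0,0,0.1025,0,0,0,0,0,0,0,0,0,0,0,0,0,0,0,0,0]'
cat > st.py <<'E'
from h import *
from scipy.spatial.transform import Rotation as Ro
P=np.array([.611,.2543])
p=grab_frame("top"); C=cloud(p).reshape(-1,3); im=p["img"].reshape(-1,3).astype(int)
def box(c,hx,hy,z0,z1):
    a=.055; d=C[:,:2]-c; x=d[:,0]*np.cos(a)+d[:,1]*np.sin(a); y=-d[:,0]*np.sin(a)+d[:,1]*np.cos(a)
    return (abs(x)<hx)&(abs(y)<hy)&(C[:,2]>z0)&(C[:,2]<z1)
c0=np.array([.6445,.1275])
cart=np.median(C[box(c0,.022,.032,.13,.23),2]); 
st=np.median(C[box(np.array([.7503,.1369]),.025,.05,.1,.14)&(im[:,2]<80),2])
tb=C[box(np.array([.602,.1256]),.006,.035,.09,.18),2]
o=get_obs(); R=Ro.from_quat(o["eef_rot"]).as_matrix(); q=o["position"]; d=q[:2]-P
print("t %.2f carton %.4f table %.4f (%d) stand %.4f tcp"%(o["time_s"],cart,np.median(tb) if len(tb) else 0,len(tb),st),q.round(4),
 "th %.3f r %.4f ytool %.3f Ftool"%(np.arctan2(d[1],d[0])%6.283,np.hypot(*d),np.arctan2(R[1,1],R[0,1])),(R.T@o["contact_force"]).round(2),"w %.4f"%o["grip_width"])
E
python3 st.py; python3 - <<'E'
from h import *
p=grab_frame("top");cv2.imwrite("pics/t2.png",cv2.cvtColor(cv2.resize(p["img"][90:282,130:386],(800,600)),cv2.COLOR_RGB2BGR))
E
```

```text
t 0.95 carton 0.2149 table 0.1697 (144) stand 0.1169 tcp [0.2206 0.5038 0.2313] th 2.573 r 0.4633 ytool 1.158 Ftool [0.39 0.25 0.5 ] w 0.0855$: bad value
```

View pics/t2.png

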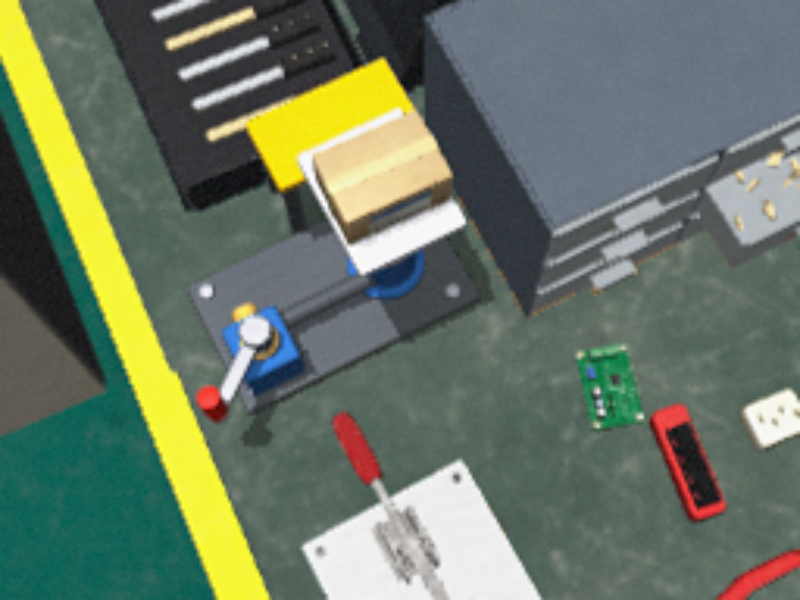

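The crop shows the arm has not moved, since the call was refused for a wrong count of numbers. The knob is free at (212,403) with the hub at (255,332). I'll retype the rows.

```bash
python3 -m jog '[-3.56,-0.4,0,0,0,0,0, -3.56,-0.4,0,0,0,0,0, -3.56,-0.4,0,0,0,0,0, -3.56,-0.4,0,0,0,0,0, -3.56,-0.4,0,0,0,0,0, -3.56,-0.4,0,0,0,0,0, -3.56,-0.4,0,0,0,0,0, -3.56,-0.4,0,0,0,0,0, -3.56,-0.4,0,0,0,0,0, -3.56,-0.4,0,0,0,0,0, -3.6,-0.4,0,0,0,0,0, 0,0,0,0,0,0.1025,0, 0,0,0,0,0,0.1025,0, 0,0,0,0,0,0.1025,0, 0,0,0,0,0,0.1025,0, 0,0,0,0,0,0,0, 0,0,0,0,0,0,0]'
python3 st.py
```

```text
time_s: 2.42
position: [0.562, 0.3062, 0.2312]
eef_rot: [0.398, 0.917, -0.0, -0.0]
contact_force: [0.7, -0.4, -0.7]
grip_width: 0.0856
finger_force: 0.0
t 2.47 carton 0.2149 table 0.1695 (128) stand 0.1171 tcp [0.562  0.3063 0.2313] th 2.327 r 0.0714 ytool 0.752 Ftool [-0.5  -0.33  1.05] w 0.0859
```

```bash
python3 -m jog '[0,0,2.6,0,0,0,0, 0,0,2.6,0,0,0,0, 0,0,2.6,0,0,0,0, 0,0,2.6,0,0,0,0, 0,0,1.6,0,0,0,0, 0,0,0.8,0,0,0,0, 0,0,0,0,0,0,0.4, 0,0,0,0,0,0,0.6, 0,0,0,0,0,0,0.7, 0,0,0,0,0,0,0.7, 0,0,0,0,0,0,0.7]'
python3 st.py
```

```text
time_s: 3.38
position: [0.5624, 0.3064, 0.1044]
eef_rot: [0.4, 0.917, 0.001, 0.001]
contact_force: [0.3, -0.0, 0.6]
grip_width: 0.0264
finger_force: 0.0
t 3.43 carton 0.2150 table 0.1695 (145) stand 0.1169 tcp [0.5623 0.3064 0.1041] th 2.323 r 0.0713 ytool 0.748 Ftool [-0.52 -0.34 -0.3 ] w 0.0259
```

```bash
python3 -m jog '[-0.01,-0.35,0,0,0,-0.05,0.7, -0.01,-0.35,0,0,0,-0.05,0.7, -0.01,-0.35,0,0,0,-0.05,0.7, -0.01,-0.35,0,0,0,-0.05,0.7, -0.01,-0.35,0,0,0,-0.05,0.7, 0,0,0,0,0,0,0.7]' >/dev/null
python3 st.py
python3 -m jog '[-0.01,-0.35,0,0,0,-0.05,0.7, 0,0,0,0,0,0,0.7,0,0,0,0,0,0,0.7]' >/dev/null; python3 st.py
```

```text
t 3.98 carton 0.2149 table 0.1696 (145) stand 0.1170 tcp [0.5512 0.2928 0.1039] th 2.569 r 0.0711 ytool 0.997 Ftool [-0.26  0.91  0.11] w 0.0258
t 4.28 carton 0.2149 table 0.1698 (145) stand 0.1170 tcp [0.5492 0.2901 0.1035] th 2.617 r 0.0714 ytool 1.046 Ftool [-0.24  2.54 -1.44] w 0.0259
```

```bash
cat >> st.py <<'E'
import sys; sys.exit(cart<.2138)
E
R='x'
python3 -m jog '[-0.01,-0.35,0,0,0,-0.05,0.7, 0,0,0,0,0,0,0.7, 0,0,0,0,0,0,0.7]' >/dev/null; python3 st.py && python3 -m jog '[-0.01,-0.35,0,0,0,-0.05,0.7, 0,0,0,0,0,0,0.7, 0,0,0,0,0,0,0.7]' >/dev/null && python3 st.py && python3 -m jog '[-0.01,-0.35,0,0,0,-0.05,0.7, 0,0,0,0,0,0,0.7, 0,0,0,0,0,0,0.7]' >/dev/null && python3 st.py && python3 -m jog '[-0.01,-0.35,0,0,0,-0.05,0.7, 0,0,0,0,0,0,0.7, 0,0,0,0,0,0,0.7]' >/dev/null && python3 st.py
```

```text
t 4.58 carton 0.2149 table 0.1696 (144) stand 0.1170 tcp [0.5475 0.2869 0.1034] th 2.667 r 0.0714 ytool 1.096 Ftool [ 0.41  1.91 -0.12] w 0.0251False
```

```bash
sed -i 's/sys.exit(cart<.2138)/sys.exit(int(cart<.2138))/' st.py
python3 -m jog '[-0.01,-0.35,0,0,0,-0.05,0.7, 0,0,0,0,0,0,0.7, 0,0,0,0,0,0,0.7]' >/dev/null; python3 st.py && python3 -m jog '[-0.01,-0.35,0,0,0,-0.05,0.7, 0,0,0,0,0,0,0.7, 0,0,0,0,0,0,0.7]' >/dev/null && python3 st.py && python3 -m jog '[-0.01,-0.35,0,0,0,-0.05,0.7, 0,0,0,0,0,0,0.7, 0,0,0,0,0,0,0.7]' >/dev/null && python3 st.py && python3 -m jog '[-0.01,-0.35,0,0,0,-0.05,0.7, 0,0,0,0,0,0,0.7, 0,0,0,0,0,0,0.7]' >/dev/null && python3 st.py
```

```text
t 4.88 carton 0.2149 table 0.1696 (144) stand 0.1169 tcp [0.5459 0.2837 0.1033] th 2.718 r 0.0714 ytool 1.146 Ftool [-0.45  1.52 -0.54] w 0.0259
t 5.18 carton 0.2134 table 0.1682 (144) stand 0.1169 tcp [0.5446 0.2804 0.1032] th 2.767 r 0.0714 ytool 1.196 Ftool [-0.81  2.38 -0.76] w 0.0256
```

```bash

python3 -m jog '[-0.01,-0.35,0,0,0,-0.05,0.7, 0,0,0,0,0,0,0.7]' >/dev/null; python3 st.py;  python3 -m jog '[0,0,0,0,0,0,0.7, 0,0,0,0,0,0,0.7, 0,0,0,0,0,0,0.7]' >/dev/null ; python3 st.py;python3 -m jog '[0,0,0,0,0,0,0.7, 0,0,0,0,0,0,0.7, 0,0,0,0,0,0,0.7]' >/dev/null ; python3 st.py
```

```text
t 5.40 carton 0.2103 table 0.1650 (145) stand 0.1170 tcp [0.5434 0.2771 0.1033] th 2.817 r 0.0714 ytool 1.246 Ftool [-1.49  2.83 -0.77] w 0.0259
t 5.70 carton 0.2053 table 0.1599 (141) stand 0.1169 tcp [0.5434 0.2771 0.1033] th 2.817 r 0.0713 ytool 1.247 Ftool [-0.99  1.57 -0.76] w 0.0256
t 6.00 carton 0.2001 table 0.1549 (143) stand 0.1169 tcp [0.5434 0.2771 0.1033] th 2.817 r 0.0713 ytool 1.248 Ftool [-0.06  1.67 -1.29] w 0.0255
```

```bash

python3 -m jog '[-0.01,0.35,0,0,0,0.05,0.7, -0.01,0.35,0,0,0,0.05,0.7, 0,0,0,0,0,0,0.7]' >/dev/null; python3 st.py;  python3 -m jog '[0,0.1,0,0,0,0.015,0.7, 0,0,0,0,0,0,0.7, 0,0,0,0,0,0,0.7]' >/dev/null ; python3 st.py
```

```text
t 6.30 carton 0.1948 table 0.1497 (139) stand 0.1170 tcp [0.5458 0.2835 0.103 ] th 2.721 r 0.0715 ytool 1.149 Ftool [ 0.32 -0.62 -0.17] w 0.0256
t 6.60 carton 0.1897 table 0.1443 (141) stand 0.1171 tcp [0.5463 0.2843 0.1032] th 2.707 r 0.0713 ytool 1.134 Ftool [ 0.3  -0.84 -1.23] w 0.0256
```

```bash

python3 -m jog '[0,0.25,0,0,0,0.035,0.7, 0,0,0,0,0,0,0.7]' >/dev/null; python3 st.py;  python3 -m jog '[0,0.2,0,0,0,0.03,0.7, 0,0,0,0,0,0,0.7]' >/dev/null ; python3 st.py
```

```text
t 6.82 carton 0.1858 table 0.1405 (134) stand 0.1168 tcp [0.5473 0.2864 0.1032] th 2.675 r 0.0713 ytool 1.099 Ftool [ 0.08 -3.45 -1.59] w 0.0257
t 7.03 carton 0.1824 table 0.1372 (135) stand 0.1168 tcp [0.5482 0.2882 0.1032] th 2.646 r 0.0714 ytool 1.069 Ftool [-1.03 -4.21 -1.45] w 0.0257
```

```bash

python3 -m jog '[0,0,0,0,0,0,0.7, 0,0,0,0,0,0,0.7, 0,0,0,0,0,0,0.7]' >/dev/null; python3 st.py;  python3 -m jog '[0,0,0,0,0,0,0.7, 0,0,0,0,0,0,0.7]' >/dev/null ; python3 st.py
```

```text
t 7.33 carton 0.1782 table 0.1327 (132) stand 0.1170 tcp [0.5483 0.2884 0.1032] th 2.644 r 0.0714 ytool 1.068 Ftool [ 0.08 -3.99 -1.1 ] w 0.0258
t 7.55 carton 0.1751 table 0.1300 (133) stand 0.1170 tcp [0.5483 0.2885 0.1032] th 2.643 r 0.0714 ytool 1.068 Ftool [-0.13 -3.89 -0.65] w 0.0258
```

```bash

python3 -m jog '[0,0.3,0,0,0,0.043,0.7, 0,0,0,0,0,0,0.7, 0,0,0,0,0,0,0.7]' >/dev/null; python3 st.py;  python3 -m jog '[0,0,0,0,0,0,0.7, 0,0,0,0,0,0,0.7, 0,0,0,0,0,0,0.7]' >/dev/null ; python3 st.py
```

```text
t 7.85 carton 0.1736 table 0.1284 (136) stand 0.1169 tcp [0.5498 0.2912 0.1032] th 2.599 r 0.0715 ytool 1.026 Ftool [-0.65 -3.17 -0.96] w 0.0255
t 8.15 carton 0.1735 table 0.1279 (135) stand 0.1170 tcp [0.5498 0.2911 0.1033] th 2.600 r 0.0715 ytool 1.025 Ftool [-0.6  -2.99  0.49] w 0.0255
```

```bash

python3 -m jog '[-0.01,-0.35,0,0,0,-0.05,0.7, -0.01,-0.35,0,0,0,-0.05,0.7, -0.01,-0.35,0,0,0,-0.05,0.7, -0.01,-0.12,0,0,0,-0.017,0.7, 0,0.35,0,0,0,0.05,0.7, 0,0.35,0,0,0,0.05,0.7]' >/dev/null; python3 st.py;  python3 -m jog '[0,0,0,0,0,0,0.7, 0,0,0,0,0,0,0.7]' >/dev/null ; python3 st.py
```

```text
t 8.70 carton 0.1710 table 0.1257 (133) stand 0.1170 tcp [0.5478 0.2879 0.1035] th 2.654 r 0.0716 ytool 1.085 Ftool [ 0.73  0.45 -0.06] w 0.0257
t 8.92 carton 0.1684 table 0.1232 (135) stand 0.1170 tcp [0.5474 0.2871 0.1033] th 2.666 r 0.0715 ytool 1.093 Ftool [ 0.28 -0.59 -0.2 ] w 0.0259
```

```bash

python3 -m jog '[0,0,0,0,0,0,0.7, 0,0,0,0,0,0,0.7, 0,0,0,0,0,0,0.7, -0.01,0.35,0,0,0,0.05,0.7, -0.01,0.35,0,0,0,0.05,0.7, -0.01,0.35,0,0,0,0.05,0.7, 0,0,0,0,0,0,0.7]' >/dev/null; python3 st.py
```

```text
t 9.55 carton 0.1631 table 0.1178 (132) stand 0.1169 tcp [0.5527 0.2958 0.1032] th 2.523 r 0.0715 ytool 0.943 Ftool [ 2.22 -3.96 -3.31] w 0.0259
```

```bash
sed -i '$d' st.py; cat >> st.py <<'E'
import sys; sys.exit(int((R.T@o["contact_force"])[1]<-8))
E
python3 -m jog '[-0.01,0.35,0,0,0,0.05,0.7, -0.01,0.35,0,0,0,0.05,0.7, -0.01,0.35,0,0,0,0.05,0.7, -0.01,0.35,0,0,0,0.05,0.7, -0.01,0.35,0,0,0,0.05,0.7, 0,0,0,0,0,0,0.7]' >/dev/null; python3 st.py && python3 -m jog '[0,0.15,0,0,0,0.0215,0.7, 0,0,0,0,0,0,0.7]' >/dev/null && python3 st.py && python3 -m jog '[0,0.15,0,0,0,0.0215,0.7, 0,0,0,0,0,0,0.7]' >/dev/null && python3 st.py && python3 -m jog '[0,0.15,0,0,0,0.0215,0.7, 0,0,0,0,0,0,0.7]' >/dev/null && python3 st.py&& python3 -m jog '[0,0.15,0,0,0,0.0215,0.7, 0,0,0,0,0,0,0.7]' >/dev/null && python3 st.py
```

```text
t 10.10 carton 0.1632 table 0.1182 (132) stand 0.1169 tcp [0.5645 0.3087 0.1031] th 2.277 r 0.0716 ytool 0.693 Ftool [ 2.89 -3.71 -1.92] w 0.0258
t 10.32 carton 0.1632 table 0.1181 (129) stand 0.1170 tcp [0.5655 0.3096 0.1031] th 2.259 r 0.0716 ytool 0.672 Ftool [ 2.42 -5.08 -1.8 ] w 0.0258
t 10.53 carton 0.1631 table 0.1180 (130) stand 0.1170 tcp [0.5667 0.3105 0.1031] th 2.238 r 0.0716 ytool 0.651 Ftool [ 3.8  -4.71 -2.26] w 0.0255
t 10.75 carton 0.1631 table 0.1179 (132) stand 0.1170 tcp [0.5679 0.3115 0.1031] th 2.217 r 0.0716 ytool 0.629 Ftool [ 3.52 -4.65 -2.61] w 0.0257
t 10.97 carton 0.1630 table 0.1176 (130) stand 0.1170 tcp [0.569  0.3124 0.1031] th 2.196 r 0.0716 ytool 0.608 Ftool [ 3.91 -4.74 -2.2 ] w 0.0256
```

```bash

python3 -m jog '[0,0.15,0,0,0,0.0215,0.7, 0,0,0,0,0,0,0.7]' >/dev/null; python3 st.py && python3 -m jog '[0,0.15,0,0,0,0.0215,0.7, 0,0,0,0,0,0,0.7]' >/dev/null && python3 st.py && python3 -m jog '[0,0.15,0,0,0,0.0215,0.7, 0,0,0,0,0,0,0.7]' >/dev/null && python3 st.py && python3 -m jog '[0,0.15,0,0,0,0.0215,0.7, 0,0,0,0,0,0,0.7]' >/dev/null && python3 st.py&& python3 -m jog '[0,0.15,0,0,0,0.0215,0.7, 0,0,0,0,0,0,0.7]' >/dev/null && python3 st.py && python3 -m jog '[0,0.15,0,0,0,0.0215,0.7, 0,0,0,0,0,0,0.7]' >/dev/null && python3 st.py
```

```text
t 11.18 carton 0.1632 table 0.1176 (131) stand 0.1169 tcp [0.5703 0.3132 0.1031] th 2.175 r 0.0716 ytool 0.586 Ftool [ 3.08 -6.03 -1.8 ] w 0.0260
t 11.40 carton 0.1631 table 0.1177 (131) stand 0.1170 tcp [0.5715 0.3141 0.1031] th 2.154 r 0.0717 ytool 0.565 Ftool [ 3.26 -5.48 -2.24] w 0.0252
t 11.62 carton 0.1629 table 0.1176 (132) stand 0.1170 tcp [0.5727 0.315  0.1031] th 2.133 r 0.0717 ytool 0.543 Ftool [ 4.01 -5.78 -1.07] w 0.0258
t 11.83 carton 0.1631 table 0.1177 (129) stand 0.1170 tcp [0.5738 0.3157 0.1031] th 2.115 r 0.0717 ytool 0.522 Ftool [ 3.34 -8.2  -2.84] w 0.0260
```

```bash
sed -i 's/<-8/<-13/' st.py
python3 -m jog '[0,0.08,0,0,0,0.01,0.7, 0,0,0,0,0,0,0.7]' >/dev/null; python3 st.py && python3 -m jog '[0,0.08,0,0,0,0.01,0.7, 0,0,0,0,0,0,0.7]' >/dev/null && python3 st.py && python3 -m jog '[0,0.06,0,0,0,0.008,0.7, 0,0,0,0,0,0,0.7]' >/dev/null && python3 st.py
```

```text
t 12.05 carton 0.1628 table 0.1179 (133) stand 0.1168 tcp [0.5744 0.316  0.1031] th 2.107 r 0.0717 ytool 0.512 Ftool [ 3.09 -9.01 -2.85] w 0.0260
t 12.27 carton 0.1629 table 0.1182 (136) stand 0.1169 tcp [0.5749 0.3163 0.103 ] th 2.099 r 0.0717 ytool 0.502 Ftool [  3.21 -11.79  -4.03] w 0.0257
t 12.48 carton 0.1629 table 0.1178 (129) stand 0.1170 tcp [0.5752 0.3165 0.103 ] th 2.093 r 0.0717 ytool 0.494 Ftool [  4.   -13.06  -4.  ] w 0.0259
```

```bash

python3 -m jog '[0,-0.15,0,0,0,0,0.7, 0,-0.15,0,0,0,0,0.7, 0,-0.15,0,0,0,0,0.7, 0,-0.15,0,0,0,0,0.7, 0,0,0,0,0,0,0.7]' >/dev/null; python3 st.py; python3 -m jog '[0,0,0,0,0,0,0.6, 0,0,0,0,0,0,0.6, 0,0,-1,0,0,0,0.6, 0,0,-2,0,0,0,0.6, 0,0,-3,0,0,0,0.6, 0,0,-3,0,0,0,0.6, 0,0,-3,0,0,0,0.6, 0,0,0,0,0,0,0.6]'; python3 st.py
python3 - <<'E'
from h import *
p=grab_frame("top"); C=cloud(p); im=p["img"].astype(int)
m=(im[...,0]>110)&(im[...,1]<90)&(im[...,2]<90)&(C[...,2]>.11)&(C[...,2]<.14)&(C[...,0]>.54)&(C[...,0]<.6)&(C[...,1]>.27)
q=C[m]; print(len(q),q.mean(0) if len(q) else 0); d=q.mean(0)[:2]-[.611,.2543]; print(np.arctan2(d[1],d[0]))
cv2.imwrite("pics/t3.png",cv2.cvtColor(cv2.resize(p["img"][90:282,130:386],(800,600)),cv2.COLOR_RGB2BGR))
E
```

```text
t 12.95 carton 0.1631 table 0.1178 (135) stand 0.1170 tcp [0.5715 0.3138 0.1035] th 2.157 r 0.0715 ytool 0.493 Ftool [ 0.48 -0.04 -0.13] w 0.0255
time_s: 13.62
position: [0.5729, 0.3146, 0.2311]
eef_rot: [0.514, 0.858, 0.004, 0.003]
contact_force: [-0.5, 0.1, 1.1]
grip_width: 0.0341
finger_force: 0.0
t 13.67 carton 0.1631 table 0.1176 (72) stand 0.1170 tcp [0.5724 0.3143 0.2278] th 2.143 r 0.0714 ytool 0.492 Ftool [-0.06 -0.45  0.4 ] w 0.0340
0 0
nan<stdin>:4: RuntimeWarning: Mean of empty slice.
  ret = um.true_divide(
```

View pics/t3.png

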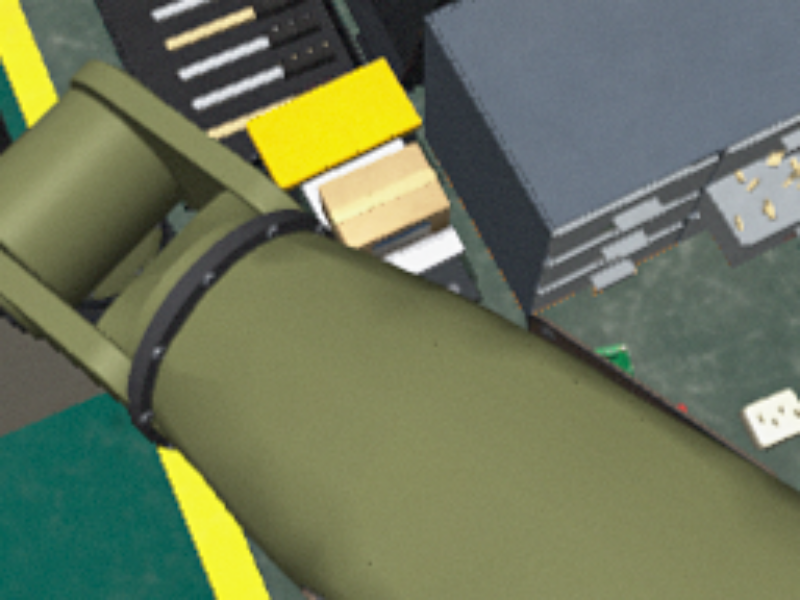

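The table is level with the stand (0.1177 against 0.1170 m). The carton is on the table, the lever met its seat (force climbed from about 5 to 13 N), and the gripper is clear of it.

```bash
python3 -c "
from bench import *
print(finish_job())"
```

```text
the job is handed in; nothing more can be done
None
```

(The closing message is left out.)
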